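# Prop the pod chest's lid on its stay and complete the coffee tray

### The job

The coffee tray should offer one pod of each of the three colours, but one colour is missing. Lift the lid of the pod chest, ease it gently back onto its drop stay so that it stands open by itself, then take a pod of the missing colour out of the chest and stand it upright on the floor of the tray beside the other two. Leave the lid propped, since the chest is about to be refilled, keep the other pods in the chest, and do not disturb the glass or the spoon.

Things in the scene. Friction and masses are not known exactly. Their poses are not given: they have to be found in the camera images.
- chest: Fixed low chest for coffee pods, cream enamelled steel, 206 mm deep (x) by 360 mm wide (y), walls 6 mm, rim 85 mm above the worktop, inner floor 9 mm above it. Origin: centre of its underside on the worktop; x points from its front to its hinged back, y to its left side (where the stay is), z up. Pods stand in its front two thirds. It may stand left or right of the tray.
- lid (a joint): Angle of the chest's lid about the hinge along the chest's back rim: 0 shut, growing as it opens up and back, stopped at 1.51 rad. A wooden board 210 x 368 x 11 mm, 0.47 kg; it falls shut by itself from every angle unless the stay holds it. Raise it past 1.45 rad (1.48 is safe) so that the stay drops in, then lower it: the stay takes it at about 1.31 rad.
- lid_handle (a point): Middle of the lid's handle: a dark steel round bar, 10 mm thick, 100 mm between its two posts, parallel to the hinge. With the lid shut it lies 22 mm in front of the lid's front edge and 24 mm above its top, 121 mm above the worktop; fingers can pass down on both sides of it and reach up to 20 mm below its centre. It can turn in the fingers as the lid swings.
- lid_hinge (a point): Middle of the lid's hinge axis (parallel to the chest's y), at the back of the chest, 91 mm above the worktop; the handle's bar is 240 mm from it. When propped, the lid leans a little over the chest: its top edge is then about 210 mm above the hinge and 55 mm in front of it, so the pods nearer the chest's front are easier to reach from above.
- stay_foot (a point): Centre of the white nylon roller (10 mm thick) at the free end of the stay, a steel bar 115 mm long hung on the lid's left edge 70 mm from the hinge. The roller, its foot, runs along the rack on the chest's left side as the lid rises, and drops by itself into the rack's notch. If the lid is lowered before that, it shuts freely.
- rest_notch (a point): Where the stay's foot centre sits, within about 3 mm, when the stay props the lid: in the notch of the rack on the chest's left side.
- tray: Fixed wooden tray 350 mm (x) by 375 mm (y); its floor is 9 mm above the worktop, its rim 12 mm wide and 22 mm high. Origin: centre of its underside; its axes are level, z up.
- pod_red_1: Coffee pod with red cup and red foil lid in a white rim, 36 mm tall, 32 mm across at the foot, 37 mm under the rim, 42 mm at the rim (top 2.5 mm), 20 g. Origin: centre of its underside; z along its axis, up. One of two red ones; either may be on the tray or in the chest at the start.
- pod_red_2: Coffee pod with red cup and red foil lid in a white rim, 36 mm tall, 32 mm across at the foot, 37 mm under the rim, 42 mm at the rim (top 2.5 mm), 20 g. Origin: centre of its underside; z along its axis, up. One of two red ones; either may be on the tray or in the chest at the start.
- pod_yellow_1: Coffee pod with yellow cup and yellow foil lid in a white rim, 36 mm tall, 32 mm across at the foot, 37 mm under the rim, 42 mm at the rim (top 2.5 mm), 20 g. Origin: centre of its underside; z along its axis, up. One of two yellow ones; either may be on the tray or in the chest at the start.
- pod_yellow_2: Coffee pod with yellow cup and yellow foil lid in a white rim, 36 mm tall, 32 mm across at the foot, 37 mm under the rim, 42 mm at the rim (top 2.5 mm), 20 g. Origin: centre of its underside; z along its axis, up. One of two yellow ones; either may be on the tray or in the chest at the start.
- pod_blue_1: Coffee pod with blue cup and blue foil lid in a white rim, 36 mm tall, 32 mm across at the foot, 37 mm under the rim, 42 mm at the rim (top 2.5 mm), 20 g. Origin: centre of its underside; z along its axis, up. One of two blue ones; either may be on the tray or in the chest at the start.
- pod_blue_2: Coffee pod with blue cup and blue foil lid in a white rim, 36 mm tall, 32 mm across at the foot, 37 mm under the rim, 42 mm at the rim (top 2.5 mm), 20 g. Origin: centre of its underside; z along its axis, up. One of two blue ones; either may be on the tray or in the chest at the start.
- tumbler: Green glass tumbler standing on the tray, 78 mm across, 100 mm tall; origin at the centre of its underside. Leave alone.
- teaspoon: Steel teaspoon lying on the tray, 139 mm long along its x, 30 mm wide, 10 mm high; origin at the middle of its underside. Leave alone.
Things that resemble listed ones, but are neither listed nor needed, are in the scene too. Leave any green look-alike of the pod_yellow_1 alone.

How it is judged:
By the outcome, as a careful person would: the job done as asked, in the order asked, and still so for the second after the job is handed in, with the robot touching nothing.
It also fails if it takes over 59 s, if anything falls off the work surface, if the arm or the gripper's body presses on something with over 40 N, if the wrist force passes 120 N, or if a joint passes its speed limit or range.

### The arm

A 6-joint arm with a two-finger parallel gripper is mounted at the origin on a cart in front of the work surface, level with it; the furniture and walls round the work are solid. World frame = base frame: x ahead of the robot, y to its left, z up, the work surface at z = 0. Lengths are in mm, angles in rad, forces in N, time in s.
With the tool pointing down it reaches from about 275 to 1000 mm from the base axis. Payload 8.4 kg.
Tool frame: the origin (TCP) lies between the finger pads; the fingertips stand 8 mm ahead of it and the grasp point (between the pads) lies 11 mm behind it (tcp_to_tips is the distance from the TCP to the fingertips, in mm); z points along the fingers, y is the line along which they close (so a half turn about z gives the same grasp; the last joint's range is limited). The gripper opens to 85 mm and grips with 20 to 120 N. Pads are 22 mm wide; open, the fingers measure 114 mm over their backs; the gripper's body (76 mm by 85 mm) begins 54 mm behind the grasp point. The pads swing forward as they close: fully open they stand 13 mm farther back than shut.
Start: joints at [-1.159, 0.353, 1.633, -0, 1.155, -0.002], TCP at [251.306, -572.253, 239.281] pointing down, gripper open.
Joint ranges: [-2.63, 2.63], [-0.92, 2.1], [0.06, 2.66], [-1.3, 4.44], [0, 2.69], [-3.02, 3.02]. Speed limits (rad/s): [2.22, 2.22, 2.79, 3.14, 3.14, 3.14].

### API

Orientations are given as [roll, pitch, yaw] about the fixed x, y, z axes, in that order (R = Rz(yaw) Ry(pitch) Rx(roll)).
In Python, from rig import * gives the robot as it stands.
- The arm moves only by the tool step_arm, never from a script. Its argument "motion" is a list of rows, each an object with "claw": the finger opening in mm, from 0 to 85.4; "delta_pos": the shift along the tool's x, y, z in mm, a list of three; "turn": the turn about the tool's z in rad. In form: [{"claw": claw, "delta_pos": [dx, dy, dz], "turn": turn}, ...]. A call has 1 to 8 rows; each row shifts and turns the commanded pose from where the row before left it, along the tool's axes as they then stand; what a row does not reach is not made up. A row lasts 1/12 s, in which the tool goes at most 41.7 mm and 7.16 degrees, less where a joint would pass 70% of its speed; a pose out of reach is approached as far as the arm can. A call is refused whole if a number of a shift passes 41.7 or a number of a turn 0.125, either way. A call with a gripper value outside its range is refused whole. The fingers move at their own pace and stop on an object; "force" is the grip in N (left out, the last holds). Time passes only in rows, so rows that do not move let the fingers close. It gives the time, the measured TCP pose, the force, the opening and the grip force at its end, in the units of the state.
- sense(): the state, without advancing time (a new reading comes with each control period).
- grab_frame(name): name is "scene" or "top" or "wrist"; returns a dict with "img" (400x640x3 uint8, red, green, blue), "vertical_fov" (degrees; the focal length in pixels is half the picture's height over the tangent of half this angle, whatever the lens; pixels are square), "cx", "cy" (the principal point, pixels), "R" (3x3) and "t" (3): a world point X has camera coordinates R X + t. Camera axes: x right, y down, z forward; pixel columns grow to the right and rows downward; lengths in mm; the calibration is good to about 2 mm. A picture is of the moment at which its call begins. There is no depth.
- sign_off(): hands the job in; it is judged then, once.
The state is a dict: "clock": time; "qpos": joint angles; "qvel": joint speeds; "joint_efforts": joint torques, N m; "eef_pos": TCP position; "tcp_rot": TCP orientation; "contact_force": force on the tool from outside, world axes, zero at the start; "wrist_torque": the same for the moment, N m; "opening": opening from 0.0 (shut) to 1.0 (fully open); "grasp_force": force on a finger pad.
Only numpy, scipy, OpenCV 4.12 (cv2) and the standard library are available. Lean on these libraries where they do the work, as an engineer would, in place of code of your own. Each camera call takes 0.05 s, during which the arm holds its last target. There are 200 camera calls.

## Working session

There is one attempt and no reset: what is moved stays moved. The work goes in short steps, Python scripts to look and compute and a tool call to move; the robot and the scene stay as the last step left them, time stands still between calls to the robot, and variables do not carry over. Pictures are saved under pics/ and viewed, at most 10 in all, crops included, and the job is handed in when it is done.

Besides the shell and the picture viewer there is one more tool, called by a JSON object that holds its "op" and its "data". step_arm: Moves the arm, as the interface text tells. Its arguments: {"type":"object","properties":{"motion":{"type":"array","items":{"type":"object","properties":{"claw":{"type":"number"},"delta_pos":{"type":"array","items":{"type":"number"}},"turn":{"type":"number"}}}},"force":{"type":"number"}},"required":["motion"]}

```bash
mkdir -p pics; cat > h.py <<'E'
from rig import *
import numpy as np, cv2
def snap(n,f):
    g=grab_frame(n); cv2.imwrite('pics/'+f,g['img'][:,:,::-1]); 
    np.savez('pics/'+f+'.npz',**{k:np.array(v) for k,v in g.items()}); return g
def foc(g): return 200/np.tan(np.radians(g['vertical_fov'])/2)
def cast(g,u,v,z):
    R=np.array(g['R']);t=np.array(g['t']);f=foc(g)
    d=R.T@np.array([(u-g['cx'])/f,(v-g['cy'])/f,1]);c=-R.T@t
    return c+d*(z-c[2])/d[2]
def proj(g,X):
    c=np.array(g['R'])@np.array(X)+np.array(g['t']);f=foc(g)
    return c[:2]/c[2]*f+[g['cx'],g['cy']]
E
python3 - <<'E'
from h import *
a=snap('scene','a.png');b=snap('top','b.png')
for g in(a,b): print(g['vertical_fov'],g['cx'],g['cy'],-np.array(g['R']).T@g['t'])
print(sense())
E
```

```text
53.234956148140455 313.0496402177939 205.1911375195552 [-153.5453425   475.17712548  816.93424203]
54.25847746358987 315.5616232348261 199.2609488223768 [ 323.79667196   21.55729177 1240.91142672]
{'clock': 0.1, 'qpos': array([-1.15940874e+00,  3.53589191e-01,  1.63406294e+00, -3.91439388e-05,
        1.15518000e+00, -2.40503936e-03]), 'qvel': array([ 2.13826501e-05,  4.55999840e-04, -2.61351609e-03, -3.64952418e-05,
        6.13788215e-04, -2.15923386e-04]), 'joint_efforts': array([-2.27887685e-03, -6.06357694e+01, -3.42819393e+01, -1.43764182e-04,
        3.84537314e-03, -3.44415866e-06]), 'eef_pos': array([ 251.12385716, -571.87884573,  238.62894751]), 'tcp_rot': array([-3.14035309e+00,  3.28108158e-05,  4.13808470e-01]), 'contact_force': array([ 0.25475304, -0.13142368,  1.18403074]), 'wrist_torque': array([ 0.03185571,  0.01311792, -0.01328425]), 'grasp_force': 0.0, 'opening': 1.0040217700263707}
```

View pics/a.png

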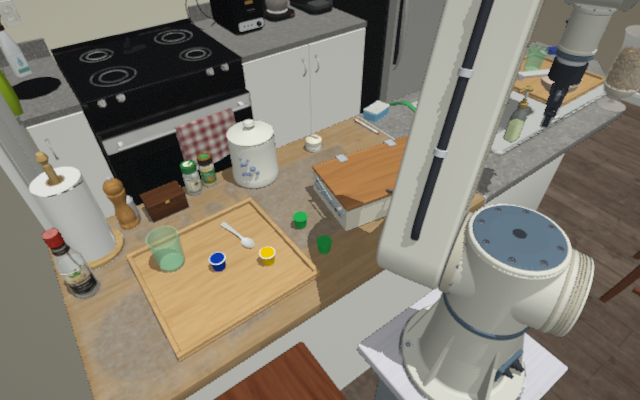

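View pics/b.png

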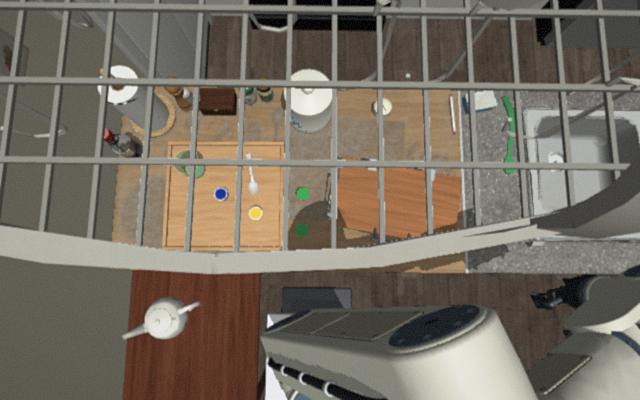

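The scene view shows blue (218,262) and yellow (267,256) pods on the tray, so red is missing. There are green decoys at (300,220) and (324,244), and the lid is near (370,175). In the top view the lid spans about (337–462,165–240), partly hidden behind an overhead rack. I'll zoom in on it.

```bash
python3 - <<'E'
from h import *
a=cv2.imread('pics/b.png')[145:255,320:480];b=cv2.imread('pics/a.png')[120:230,300:460]
r=lambda x:cv2.resize(x,None,fx=5,fy=5,interpolation=cv2.INTER_CUBIC)
cv2.imwrite('pics/c.png',r(a)); 
g=dict(np.load('pics/b.png.npz'));s=dict(np.load('pics/a.png.npz'))
for n,u,v,z in[('blue',221,194,45),('yel',256,213,45),('trTL',165,142,22),('trTR',285,142,22),('trBL',163,251,22),('trBR',285,251,22)]:print(n,cast(g,u,v,z).round())
for n,u,v,z in[('blue',218,259,45),('yel',267,252,45)]:print(n,cast(s,u,v,z).round())
E
```

```text
blue [515. 305.  45.]
yel [457. 195.  45.]
trTL [686. 498.  22.]
trTR [690. 113.  22.]
trBL [338. 482.  22.]
trBR [342. 105.  22.]
blue [508. 310.  45.]
yel [455. 200.  45.]
```

View pics/c.png

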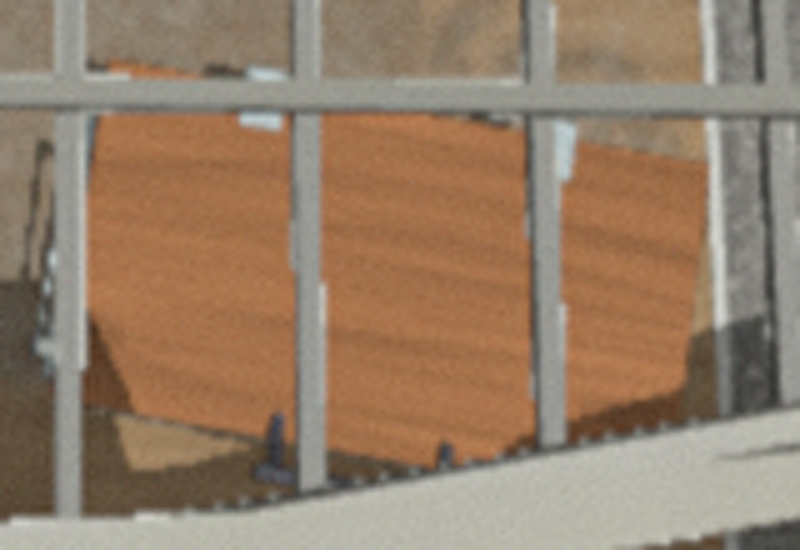

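The crop shows the lid's back edge running from (341,157) to (461,177) in full-image pixels, and its front edge from (336,226) to (367,232). The handle posts are near (375,239) and (409,237). The bar itself is mostly hidden by the arm and its beam. Red is the target colour.

```bash
python3 - <<'E'
from h import *
g=dict(np.load('pics/b.png.npz'));s=dict(np.load('pics/a.png.npz'))
C=lambda u,v:(320+u/5-.4,145+v/5-.4)
for n,u,v,z in[('BLa',110,60,97),('BR',707,162,97),('R',688,385,97),('F1',85,404,97),('F2',235,437,97),('F3',440,470,97),('postLbase',278,415,97),('postLtop',275,475,121),('postRbase',446,447,97)]:print(n,cast(g,*C(u,v),z).round(1))
# lid colour mask in both views, edges fit on plane 97
for n,g,im in(('top',g,g['img']),('scene',s,s['img'])):
    h=cv2.cvtColor(im,cv2.COLOR_RGB2HSV);m=cv2.inRange(h,(6,110,90),(16,255,255))
    k,l,st,_=cv2.connectedComponentsWithStats(m)
    for i in np.argsort(-st[1:,4])[:6]+1: print(n,st[i])
im=cv2.imread('pics/a.png')[130:230,300:420]
cv2.imwrite('pics/d.png',cv2.resize(im,None,fx=6,fy=6,interpolation=cv2.INTER_CUBIC))
E
```

```text
BLa [624.4 -64.4  97. ]
BR [ 565.6 -422.6   97. ]
R [ 431.4 -405.2   97. ]
F1 [416.7 -49.6  97. ]
F2 [ 398.2 -137.6   97. ]
F3 [ 380.1 -257.4   97. ]
postLbase [ 411.3 -163.    97. ]
postLtop [ 375.2 -156.9  121. ]
postRbase [ 393.5 -261.3   97. ]
top [ 154  272   91  128 7425]
top [ 384  168   43   71 2723]
top [ 337  168   42   66 2442]
top [ 191  166   45   84 1874]
top [ 433  173   28   60 1391]
top [ 242  274   18  126 1165]
scene [ 215  343  131   57 3859]
scene [ 312  136   96   74 3780]
scene [147 185  37  22 249]
scene [110 192  22  34 191]
scene [108 189  12   7  39]
scene [140 189  17   8  24]
```

View pics/d.png

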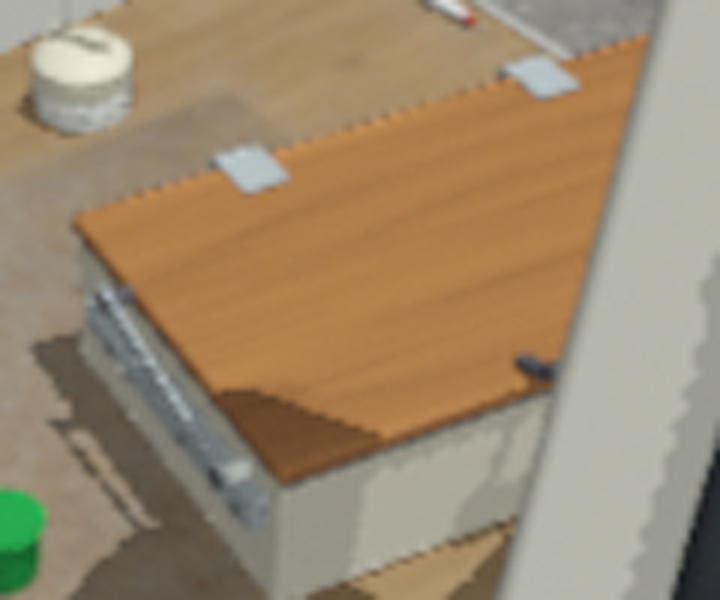

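In the scene crop the chest's left side carries the rack and stay. Its back-left lid corner is at about (312,167) and its front-left corner at (347,211). From the top view I get:
- **Chest:** yaw ≈ -0.163.
- **Handle:** ≈ (366,-206,121).
- **Hinge:** ≈ (601,-245,91).

First move: turn, then travel along the bar's direction.

{"op": "step_arm", "data": {"motion": [{"claw": 85, "delta_pos": [0, 0, 0], "turn": -0.124}, {"claw": 85, "delta_pos": [0, 0, 0], "turn": -0.124}, {"claw": 85, "delta_pos": [0, 0, 0], "turn": -0.124}, {"claw": 85, "delta_pos": [0, 0, 0], "turn": -0.124}, {"claw": 85, "delta_pos": [0, 0, 0], "turn": -0.124}, {"claw": 85, "delta_pos": [0, 0, 0], "turn": -0.124}, {"claw": 85, "delta_pos": [0, 0, 0], "turn": -0.124}, {"claw": 85, "delta_pos": [0, 0, 0], "turn": -0.124}], "force": 25}}

```text
clock: 0.77
eef_pos: [251.2, -572.0, 238.8]
tcp_rot: [-3.141, -0.001, 1.412]
contact_force: [0.4, -0.4, -0.0]
opening: 0.994
grasp_force: 0.0
```

{"op": "step_arm", "data": {"motion": [{"claw": 85, "delta_pos": [20, 3, 0], "turn": 0}, {"claw": 85, "delta_pos": [35, 5, 0], "turn": 0}, {"claw": 85, "delta_pos": [35, 5, 0], "turn": 0}, {"claw": 85, "delta_pos": [35, 5, 0], "turn": 0}, {"claw": 85, "delta_pos": [35, 5, 0], "turn": 0}, {"claw": 85, "delta_pos": [35, 5, 0], "turn": 0}, {"claw": 85, "delta_pos": [35, 5, 0], "turn": 0}, {"claw": 85, "delta_pos": [35, 5, 0], "turn": 0}]}}

```text
clock: 1.43
eef_pos: [332.3, -315.4, 239.1]
tcp_rot: [-3.141, -0.0, 1.405]
contact_force: [0.9, 0.1, 1.0]
opening: 0.994
grasp_force: 0.0
```

{"op": "step_arm", "data": {"motion": [{"claw": 60, "delta_pos": [35, 5, 0], "turn": 0}, {"claw": 60, "delta_pos": [35, 5, 0], "turn": 0}, {"claw": 60, "delta_pos": [30, 5, 0], "turn": 0}, {"claw": 60, "delta_pos": [15, 1, 0], "turn": 0}, {"claw": 60, "delta_pos": [0, 0, 0], "turn": 0}, {"claw": 60, "delta_pos": [0, 0, 0], "turn": 0}]}}

```text
clock: 1.93
eef_pos: [367.1, -205.8, 239.3]
tcp_rot: [-3.142, 0.0, 1.408]
contact_force: [0.1, -0.0, -0.7]
opening: 0.701
grasp_force: 0.0
```

```bash
python3 - <<'E'
from h import *
w=snap('wrist','w1.png');s=sense();print(s['eef_pos'],s['tcp_rot'],s['contact_force'],s['clock'],w['vertical_fov'],w['cx'],w['cy'])
for x in[(366.5,-206.1,121)]:print(proj(w,x))
E
```

```text
[ 366.99724938 -206.54308174  239.27940986] [3.14154998e+00 3.94414718e-04 1.40687761e+00] [ 0.34281667 -0.39496376  0.33450097] 1.9833 65.461618906017 319.83082345974873 203.8358773366315
[320.39430097 201.83410465]
```

View pics/w1.png

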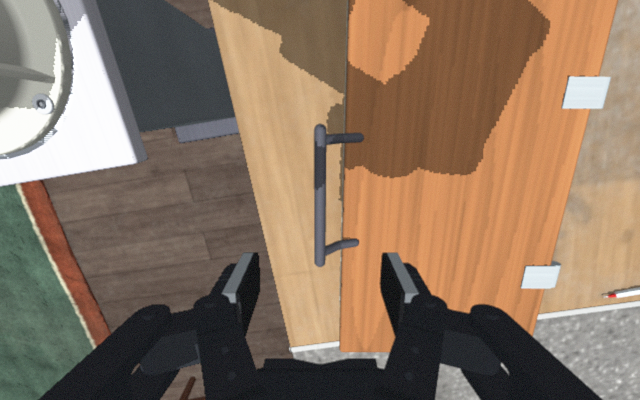

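The wrist view shows the bar vertical at column 320, rows 130–262, as predicted (320,202). I'll descend and grip.

{"op": "step_arm", "data": {"motion": [{"claw": 50, "delta_pos": [2, 0, 30], "turn": 0}, {"claw": 50, "delta_pos": [0, 0, 35], "turn": 0}, {"claw": 50, "delta_pos": [0, 0, 25], "turn": 0}, {"claw": 50, "delta_pos": [0, 0, 17], "turn": 0}, {"claw": 50, "delta_pos": [0, 0, 12], "turn": 0}, {"claw": 50, "delta_pos": [0, 0, 8], "turn": 0}, {"claw": 50, "delta_pos": [0, 0, 0], "turn": 0}]}}

```text
clock: 2.57
eef_pos: [366.3, -204.8, 110.9]
tcp_rot: [-3.139, -0.001, 1.404]
contact_force: [-0.1, 0.1, 0.2]
opening: 0.585
grasp_force: 0.0
```

{"op": "step_arm", "data": {"motion": [{"claw": 0, "delta_pos": [0, 0, 0], "turn": 0}, {"claw": 0, "delta_pos": [0, 0, 0], "turn": 0}, {"claw": 0, "delta_pos": [0, 0, 0], "turn": 0}, {"claw": 0, "delta_pos": [0, 0, 0], "turn": 0}, {"claw": 0, "delta_pos": [0, 0, 0], "turn": 0}, {"claw": 0, "delta_pos": [0, 0, 0], "turn": 0}, {"claw": 0, "delta_pos": [0, 0, 0], "turn": 0}, {"claw": 0, "delta_pos": [0, 0, 0], "turn": 0}], "force": 25}}

```text
clock: 3.23
eef_pos: [367.2, -204.6, 113.1]
tcp_rot: [3.141, 0.001, 1.406]
contact_force: [-4.5, -2.0, 6.0]
opening: 0.102
grasp_force: 24.9
```

```bash
python3 - <<'E'
from h import *
s=sense();print(s['eef_pos'],s['contact_force'],s['opening'],s['grasp_force'])
# arc increments in (tool y=n, tool z=-up); radius 240, phase .1253
ph=np.arctan2(30,238.1); th=np.linspace(0,1.485,33)
n=-240*np.cos(th+ph); z=240*np.sin(th+ph)
for i,(a,b) in enumerate(zip(np.diff(n),-np.diff(z))): print(i,round(th[i+1],3),round(a,1),round(b,1))
E
```

```text
[ 367.17476517 -204.64812412  113.09131966] [-4.54251273 -1.97949016  6.01108622] 0.10187220014577142 24.926033914089203
0 0.046 1.6 -11.0
1 0.093 2.2 -10.9
2 0.139 2.7 -10.8
3 0.186 3.2 -10.7
4 0.232 3.7 -10.5
5 0.278 4.1 -10.3
6 0.325 4.6 -10.1
7 0.371 5.1 -9.9
8 0.418 5.5 -9.7
9 0.464 6.0 -9.4
10 0.51 6.4 -9.1
11 0.557 6.8 -8.8
12 0.603 7.2 -8.5
13 0.65 7.6 -8.1
14 0.696 8.0 -7.8
15 0.742 8.3 -7.4
16 0.789 8.7 -7.0
17 0.835 9.0 -6.6
18 0.882 9.3 -6.2
19 0.928 9.5 -5.7
20 0.975 9.8 -5.3
21 1.021 10.0 -4.8
22 1.067 10.3 -4.4
23 1.114 10.4 -3.9
24 1.16 10.6 -3.4
25 1.207 10.8 -2.9
26 1.253 10.9 -2.4
27 1.299 11.0 -1.9
28 1.346 11.1 -1.4
29 1.392 11.1 -0.9
30 1.439 11.1 -0.3
31 1.485 11.1 0.2
```

{"op": "step_arm", "data": {"motion": [{"claw": 0, "delta_pos": [0, 1.6, -11], "turn": 0}, {"claw": 0, "delta_pos": [0, 2.2, -10.9], "turn": 0}, {"claw": 0, "delta_pos": [0, 2.7, -10.8], "turn": 0}, {"claw": 0, "delta_pos": [0, 3.2, -10.7], "turn": 0}, {"claw": 0, "delta_pos": [0, 3.7, -10.5], "turn": 0}, {"claw": 0, "delta_pos": [0, 4.1, -10.3], "turn": 0}, {"claw": 0, "delta_pos": [0, 4.6, -10.1], "turn": 0}, {"claw": 0, "delta_pos": [0, 5.1, -9.9], "turn": 0}]}}

```text
clock: 3.9
eef_pos: [392.8, -208.9, 197.1]
tcp_rot: [-3.139, 0.001, 1.407]
contact_force: [-5.2, -3.7, -1.0]
opening: 0.101
grasp_force: 24.5
```

```bash
python3 - <<'E'
from h import *
s=sense();print(s['eef_pos'],s['tcp_rot'],s['contact_force'],s['wrist_torque'],s['opening'],s['grasp_force'])
E
```

```text
[ 392.80690334 -208.87209833  197.10523742] [-3.13920648e+00  9.77832668e-04  1.40658955e+00] [-5.20333164 -3.65366588 -1.03803692] [-0.54375618  1.02344453  0.04371041] 0.10065354799724574 24.465453028678894
```

{"op": "step_arm", "data": {"motion": [{"claw": 0, "delta_pos": [0, 5.5, -9.7], "turn": 0}, {"claw": 0, "delta_pos": [0, 6, -9.4], "turn": 0}, {"claw": 0, "delta_pos": [0, 6.4, -9.1], "turn": 0}, {"claw": 0, "delta_pos": [0, 6.8, -8.8], "turn": 0}, {"claw": 0, "delta_pos": [0, 7.2, -8.5], "turn": 0}, {"claw": 0, "delta_pos": [0, 7.6, -8.1], "turn": 0}, {"claw": 0, "delta_pos": [0, 8, -7.8], "turn": 0}, {"claw": 0, "delta_pos": [0, 8.3, -7.4], "turn": 0}]}}

```text
clock: 4.57
eef_pos: [446.1, -217.8, 266.4]
tcp_rot: [-3.135, 0.001, 1.406]
contact_force: [-15.5, 0.5, 13.4]
opening: 0.107
grasp_force: 25.4
```

{"op": "step_arm", "data": {"motion": [{"claw": 0, "delta_pos": [0, 8.7, -7], "turn": 0}, {"claw": 0, "delta_pos": [0, 9, -6.6], "turn": 0}, {"claw": 0, "delta_pos": [0, 9.3, -6.2], "turn": 0}, {"claw": 0, "delta_pos": [0, 9.5, -5.7], "turn": 0}, {"claw": 0, "delta_pos": [0, 9.8, -5.3], "turn": 0}, {"claw": 0, "delta_pos": [0, 10, -4.8], "turn": 0}, {"claw": 0, "delta_pos": [0, 10.3, -4.4], "turn": 0}, {"claw": 0, "delta_pos": [0, 10.4, -3.9], "turn": 0}]}}

```text
clock: 5.23
eef_pos: [525.0, -231.1, 311.0]
tcp_rot: [3.141, 0.001, 1.406]
contact_force: [-3.7, -1.8, 5.9]
opening: 0.103
grasp_force: 25.7
```

{"op": "step_arm", "data": {"motion": [{"claw": 0, "delta_pos": [0, 10.6, -3.4], "turn": 0}, {"claw": 0, "delta_pos": [0, 10.8, -2.9], "turn": 0}, {"claw": 0, "delta_pos": [0, 10.9, -2.4], "turn": 0}, {"claw": 0, "delta_pos": [0, 11, -1.9], "turn": 0}, {"claw": 0, "delta_pos": [0, 11.1, -1.4], "turn": 0}, {"claw": 0, "delta_pos": [0, 11.1, -0.9], "turn": 0}, {"claw": 0, "delta_pos": [0, 9, -0.3], "turn": 0}, {"claw": 0, "delta_pos": [0, 5, 0], "turn": 0}]}}

```text
clock: 5.9
eef_pos: [604.5, -244.2, 323.4]
tcp_rot: [3.14, 0.001, 1.406]
contact_force: [-1.1, -2.8, 7.1]
opening: 0.103
grasp_force: 26.2
```

{"op": "step_arm", "data": {"motion": [{"claw": 0, "delta_pos": [0, 4, 0], "turn": 0}, {"claw": 0, "delta_pos": [0, 3.2, 0.5], "turn": 0}, {"claw": 0, "delta_pos": [0, 0, 0], "turn": 0}, {"claw": 0, "delta_pos": [0, 0, 0], "turn": 0}, {"claw": 0, "delta_pos": [0, 0, 0], "turn": 0}]}}

```text
clock: 6.32
eef_pos: [611.1, -245.3, 323.1]
tcp_rot: [3.139, 0.001, 1.406]
contact_force: [-0.5, -2.4, 6.5]
opening: 0.108
grasp_force: 26.2
```

```bash
python3 - <<'E'
from h import *
s=sense();p=s['eef_pos'];print(p,s['contact_force'],s['grasp_force'])
n=p[0]*.987-p[1]*.162;print(n,np.arctan2(p[2]+8-91,633-n)-.1253,np.hypot(p[2]+8-91,633-n))
a=snap('scene','s2.png')
im=cv2.imread('pics/s2.png')[60:260,250:450]
cv2.imwrite('pics/s2c.png',cv2.resize(im,None,fx=3,fy=3,interpolation=cv2.INTER_CUBIC))
E
```

```text
[ 611.06979555 -245.26888558  323.10775955] [-0.53429477 -2.39331533  6.53807455] 26.17728888988495
642.8594476746067 1.4865358660154349 240.31010154455623
```

View pics/s2c.png

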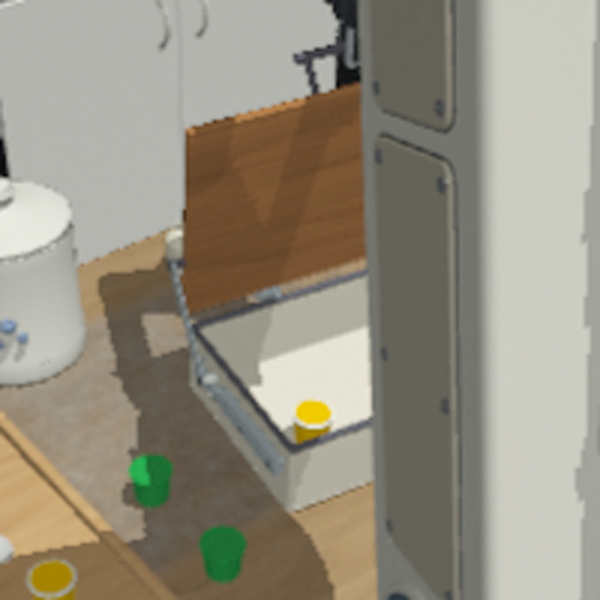

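The crop shows the lid upright with a yellow pod inside, and the stay's foot down by the rack at about (208,380). The estimated angle is 1.487, so I'll lower it gently now.

{"op": "step_arm", "data": {"motion": [{"claw": 0, "delta_pos": [0, -3, -0.1], "turn": 0}, {"claw": 0, "delta_pos": [0, -5, -0.1], "turn": 0}, {"claw": 0, "delta_pos": [0, -5, 0], "turn": 0}, {"claw": 0, "delta_pos": [0, -5, 0.2], "turn": 0}, {"claw": 0, "delta_pos": [0, -5, 0.3], "turn": 0}, {"claw": 0, "delta_pos": [0, -5, 0.4], "turn": 0}, {"claw": 0, "delta_pos": [0, -4, 0.4], "turn": 0}, {"claw": 0, "delta_pos": [0, -3, 0.3], "turn": 0}]}}

```text
clock: 7.03
eef_pos: [576.1, -239.4, 321.6]
tcp_rot: [3.14, 0.001, 1.406]
contact_force: [-1.2, -1.7, 6.1]
opening: 0.105
grasp_force: 26.2
```

{"op": "step_arm", "data": {"motion": [{"claw": 0, "delta_pos": [0, -2, 0.2], "turn": 0}, {"claw": 0, "delta_pos": [0, -2, 0.2], "turn": 0}, {"claw": 0, "delta_pos": [0, 0, 0], "turn": 0}, {"claw": 0, "delta_pos": [0, 0, 0], "turn": 0}]}}

```text
clock: 7.37
eef_pos: [572.3, -238.7, 321.0]
tcp_rot: [3.14, 0.001, 1.406]
contact_force: [-1.3, -2.9, 6.1]
opening: 0.109
grasp_force: 26.3
```

{"op": "step_arm", "data": {"motion": [{"claw": 0, "delta_pos": [0, -1, 0.1], "turn": 0}, {"claw": 0, "delta_pos": [0, -1, 0.1], "turn": 0}, {"claw": 0, "delta_pos": [0, -1, 0.1], "turn": 0}, {"claw": 0, "delta_pos": [0, 0, 0], "turn": 0}, {"claw": 0, "delta_pos": [0, 0, 0], "turn": 0}]}}

```text
clock: 7.78
eef_pos: [569.4, -238.3, 320.5]
tcp_rot: [3.14, 0.001, 1.406]
contact_force: [-2.9, -3.5, 6.6]
opening: 0.097
grasp_force: 26.4
```

{"op": "step_arm", "data": {"motion": [{"claw": 0, "delta_pos": [0, -1, 0.1], "turn": 0}, {"claw": 0, "delta_pos": [0, -1, 0.1], "turn": 0}, {"claw": 0, "delta_pos": [0, -1, 0.1], "turn": 0}, {"claw": 0, "delta_pos": [0, 0, 0], "turn": 0}, {"claw": 0, "delta_pos": [0, 0, 0], "turn": 0}]}}

```text
clock: 8.2
eef_pos: [567.0, -237.9, 320.2]
tcp_rot: [3.139, 0.001, 1.406]
contact_force: [2.2, -5.4, 5.2]
opening: 0.102
grasp_force: 26.3
```

The force reversed, so the stay appears to be taking the lid. I'll open the fingers slightly, keeping the bar between them, and look.

{"op": "step_arm", "data": {"motion": [{"claw": 14, "delta_pos": [0, 0, 0], "turn": 0}, {"claw": 18, "delta_pos": [0, 0, 0], "turn": 0}, {"claw": 26, "delta_pos": [0, 0, 0], "turn": 0}, {"claw": 34, "delta_pos": [0, 0, 0], "turn": 0}, {"claw": 34, "delta_pos": [0, 0, 0], "turn": 0}]}}

```text
clock: 8.62
eef_pos: [566.0, -237.1, 319.0]
tcp_rot: [-3.14, -0.0, 1.406]
contact_force: [-0.4, 0.4, -0.2]
opening: 0.403
grasp_force: 0.0
```

```bash
python3 - <<'E'
from h import *
s=sense();print(s['eef_pos'],s['contact_force'],s['opening'],s['grasp_force'])
a=snap('scene','s3.png');w=snap('wrist','w3.png')
im=cv2.imread('pics/s3.png')[90:240,250:400];im2=cv2.imread('pics/w3.png')
o=np.hstack([cv2.resize(im,(400,400),interpolation=cv2.INTER_CUBIC),im2[:,120:520]]);cv2.imwrite('pics/s3c.png',o)
E
```

```text
[ 565.98547598 -237.11625711  319.00027018] [-0.37532195  0.35679308 -0.16258565] 0.40317273081495353 0.0
```

View pics/s3c.png

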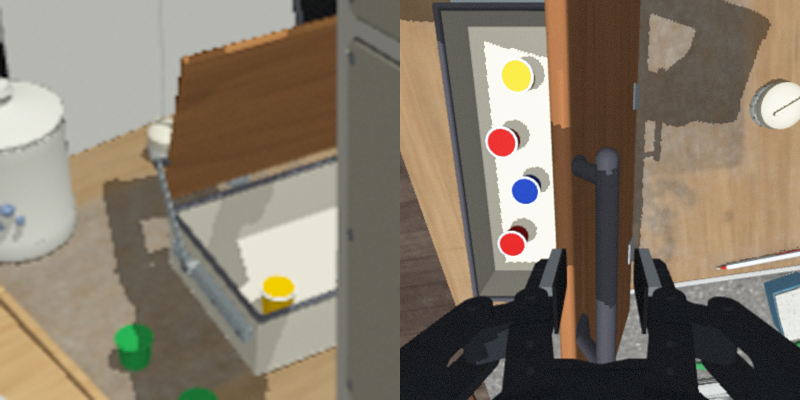

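The wrist view shows the lid standing on its own, with the bar free between the fingers and zero force. Inside the chest are red at (222,142), red at (232,243), blue at (245,190) and yellow at (237,76) in full-image pixels. I'll retreat upwards and locate the pods.

{"op": "step_arm", "data": {"motion": [{"claw": 40, "delta_pos": [0, 0, -10], "turn": 0}, {"claw": 40, "delta_pos": [0, 0, -20], "turn": 0}, {"claw": 40, "delta_pos": [0, 0, -30], "turn": 0}, {"claw": 40, "delta_pos": [0, 0, -15], "turn": 0}, {"claw": 60, "delta_pos": [0, -20, 0], "turn": 0}, {"claw": 60, "delta_pos": [0, -35, 0], "turn": 0}, {"claw": 60, "delta_pos": [0, -35, 0], "turn": 0}, {"claw": 60, "delta_pos": [0, -35, 0], "turn": 0}]}}

```text
clock: 9.38
eef_pos: [441.7, -216.5, 395.0]
tcp_rot: [3.141, 0.0, 1.406]
contact_force: [-0.0, -1.4, 0.2]
opening: 0.701
grasp_force: 0.0
```

{"op": "step_arm", "data": {"motion": [{"claw": 60, "delta_pos": [0, -20, 0], "turn": 0}, {"claw": 60, "delta_pos": [0, -10, 0], "turn": 0}, {"claw": 60, "delta_pos": [0, 0, 0], "turn": 0}, {"claw": 60, "delta_pos": [0, 0, 0], "turn": 0}]}}

```text
clock: 9.72
eef_pos: [414.0, -212.2, 395.3]
tcp_rot: [3.14, 0.0, 1.405]
contact_force: [0.6, -0.5, 0.1]
opening: 0.703
grasp_force: 0.0
```

```bash
cat > pods.py <<'E'
from h import *
def blobs(g,z=45):
    h=cv2.cvtColor(np.array(g['img']),cv2.COLOR_RGB2HSV);o=[]
    for c,rs in dict(red=[((0,170,90),(6,255,255)),((174,170,90),(180,255,255))],yellow=[((24,150,110),(31,255,255))],blue=[((108,150,80),(125,255,255))]).items():
        m=sum(cv2.inRange(h,*r) for r in rs)
        k,l,st,ce=cv2.connectedComponentsWithStats(m)
        for i in range(1,k):
            if st[i,4]>120:
                p=cast(g,*ce[i],z);o.append((c,st[i,4],ce[i].round(1),p.round(1),'n,t',round(p[0]*.987-p[1]*.162,1),round(p[0]*.162+p[1]*.987,1)))
    return o
E
python3 - <<'E'
from pods import *
s=sense();print(s['eef_pos'],s['contact_force'],s['clock'])
for o in blobs(dict(np.load('pics/w3.png.npz'))):print('w3',*o)
w=snap('wrist','w4.png')
for o in blobs(w):print('w4',*o)
for n in('top','scene'):
    g=snap(n,n+'4.png')
    for o in blobs(g):print(n,*o)
E
```

```text
[ 414.04623948 -212.24675191  395.32723246] [ 0.60885213 -0.54657377  0.09414003] 9.7167
w3 red 537 [221.1 142.2] [ 443.8 -184.2   45. ] n,t 467.9 -109.9
w3 red 387 [231.6 244.1] [ 421.2 -327.    45. ] n,t 468.7 -254.5
w3 yellow 661 [235.9  75.6] [ 482.4 -109.3   45. ] n,t 493.8 -29.8
w3 blue 468 [244.4 190.9] [ 458.1 -252.9   45. ] n,t 493.2 -175.4
w4 red 374 [336.3 136.2] [ 443.8 -184.3   45. ] n,t 467.9 -110.0
w4 red 284 [335.7 224.4] [ 421.3 -327.2   45. ] n,t 468.8 -254.7
w4 blue 338 [351.7 178. ] [ 458.2 -253.1   45. ] n,t 493.3 -175.6
scene red 166 [ 54.5 240.9] [821.6 629.8  45. ] n,t 708.9 754.7
```

View pics/w4.png

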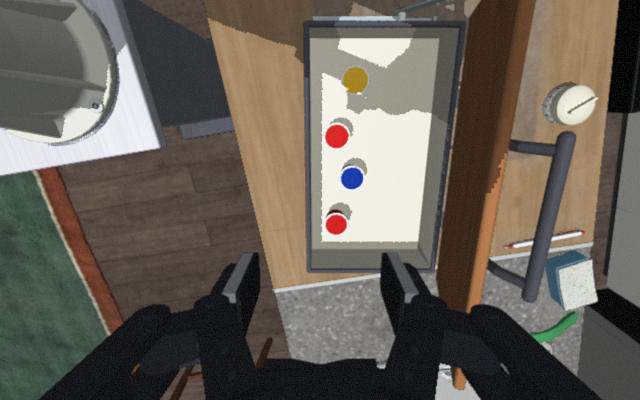

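The view confirms the lid is propped and both reds are visible at (336,136) and (336,224). I'll take the red at (421,-327), which has more room around it, with the fingers closing along the chest's width so they clear the front wall.

{"op": "step_arm", "data": {"motion": [{"claw": 70, "delta_pos": [0, 0, 15], "turn": 0.121}, {"claw": 70, "delta_pos": [0, 0, 15], "turn": 0.121}, {"claw": 70, "delta_pos": [0, 0, 15], "turn": 0.121}, {"claw": 70, "delta_pos": [0, 0, 15], "turn": 0.121}, {"claw": 70, "delta_pos": [0, 0, 15], "turn": 0.121}, {"claw": 70, "delta_pos": [0, 0, 15], "turn": 0.121}, {"claw": 70, "delta_pos": [0, 0, 15], "turn": 0.121}, {"claw": 70, "delta_pos": [0, 0, 15], "turn": 0.121}]}}

```text
clock: 10.53
eef_pos: [414.3, -212.1, 273.3]
tcp_rot: [-3.141, 0.0, 0.432]
contact_force: [0.4, -0.6, -1.0]
opening: 0.821
grasp_force: 0.0
```

{"op": "step_arm", "data": {"motion": [{"claw": 60, "delta_pos": [0, 0, 15], "turn": 0.121}, {"claw": 60, "delta_pos": [0, 0, 15], "turn": 0.121}, {"claw": 60, "delta_pos": [0, 0, 15], "turn": 0.121}, {"claw": 60, "delta_pos": [0, 0, 15], "turn": 0.121}, {"claw": 60, "delta_pos": [0, 0, 15], "turn": 0.119}, {"claw": 60, "delta_pos": [0, 0, 0], "turn": 0}, {"claw": 60, "delta_pos": [0, 0, 0], "turn": 0}]}}

```text
clock: 11.12
eef_pos: [413.6, -211.8, 198.8]
tcp_rot: [-3.141, 0.002, -0.161]
contact_force: [0.7, -1.0, 0.5]
opening: 0.706
grasp_force: 0.0
```

```bash
cat > to.py <<'E'
from pods import *
def to(x,y,z):
    s=sense();p=s['eef_pos'];y0=s['tcp_rot'][2];d=np.array([x,y,z])-p
    c,q=np.cos(y0),np.sin(y0);print('at',p.round(1),'yaw',round(y0,3),'tool',round(d[0]*c+d[1]*q,1),round(d[0]*q-d[1]*c,1),round(-d[2],1),'F',s['contact_force'].round(1),'op',round(s['opening'],3),'g',round(s['grasp_force'],1),s['clock'])
E
python3 - <<'E'
from to import *
to(421.2,-327.1,200)
w=snap('wrist','w5.png')
for o in blobs(w):print(*o)
E
```

```text
at [ 413.6 -211.8  198.8] yaw -0.161 tool 26.0 112.6 -1.2 F [ 0.7 -1.   0.5] op 0.706 g 0.0 11.1167
red 1084 [441.7 160.9] [ 421.7 -327.2   45. ] n,t 469.2 -254.6
red 1076 [286.2 161.8] [ 444.2 -184.3   45. ] n,t 468.2 -109.9
yellow 477 [188.2 136.3] [ 481.4 -100.9   45. ] n,t 491.5 -21.6
blue 1179 [357.7 134. ] [ 458.6 -253.1   45. ] n,t 493.7 -175.6
```

{"op": "step_arm", "data": {"motion": [{"claw": 60, "delta_pos": [5, 20, 0], "turn": 0}, {"claw": 60, "delta_pos": [7, 30, 0], "turn": 0}, {"claw": 60, "delta_pos": [7, 30, 0], "turn": 0}, {"claw": 60, "delta_pos": [5, 22, 20], "turn": 0}, {"claw": 60, "delta_pos": [2.2, 10.6, 25], "turn": 0}, {"claw": 60, "delta_pos": [0, 0, 20], "turn": 0}, {"claw": 60, "delta_pos": [0, 0, 0], "turn": 0}, {"claw": 60, "delta_pos": [0, 0, 0], "turn": 0}]}}

```text
clock: 11.83
eef_pos: [420.7, -327.3, 134.7]
tcp_rot: [-3.141, 0.001, -0.163]
contact_force: [0.8, 0.5, 0.3]
opening: 0.702
grasp_force: 0.0
```

```bash
python3 - <<'E'
from to import *
w=snap('wrist','w6.png')
to(421.5,-327.2,24)
for o in blobs(w):print(*o)
E
```

```text
at [ 421.3 -327.6  135.6] yaw -0.163 tool 0.1 -0.4 111.6 F [ 0.1 -0.  -0.2] op 0.703 g 0.0 11.8833
red 1578 [130.3 210.4] [ 444.4 -184.2   45. ] n,t 468.4 -109.9
red 1570 [320.3 209. ] [ 421.9 -327.1   45. ] n,t 469.4 -254.5
blue 1744 [212.9 177.8] [ 458.7 -253.    45. ] n,t 493.7 -175.4
```

{"op": "step_arm", "data": {"motion": [{"claw": 60, "delta_pos": [0.3, -0.4, 25], "turn": 0}, {"claw": 60, "delta_pos": [0, 0, 30], "turn": 0}, {"claw": 60, "delta_pos": [0, 0, 25], "turn": 0}, {"claw": 60, "delta_pos": [0, 0, 17], "turn": 0}, {"claw": 60, "delta_pos": [0, 0, 10], "turn": 0}, {"claw": 60, "delta_pos": [0, 0, 5], "turn": 0}, {"claw": 60, "delta_pos": [0, 0, 0], "turn": 0}]}}

```text
clock: 12.47
eef_pos: [421.2, -325.8, 22.7]
tcp_rot: [-3.14, 0.001, -0.164]
contact_force: [0.9, 6.1, -1.2]
opening: 0.704
grasp_force: 0.0
```

{"op": "step_arm", "data": {"motion": [{"claw": 50, "delta_pos": [0, 0, 0], "turn": 0}, {"claw": 44, "delta_pos": [0, 0, 0], "turn": 0}, {"claw": 38, "delta_pos": [0, 0, 0], "turn": 0}, {"claw": 30, "delta_pos": [0, 0, 0], "turn": 0}, {"claw": 30, "delta_pos": [0, 0, 0], "turn": 0}, {"claw": 30, "delta_pos": [0, 0, 0], "turn": 0}], "force": 20}}

```text
clock: 12.97
eef_pos: [422.3, -327.8, 24.0]
tcp_rot: [3.14, -0.003, -0.165]
contact_force: [1.4, 1.4, 6.9]
opening: 0.463
grasp_force: 19.3
```

{"op": "step_arm", "data": {"motion": [{"claw": 30, "delta_pos": [0, 0, -5], "turn": 0}, {"claw": 30, "delta_pos": [0, 0, -15], "turn": 0}, {"claw": 30, "delta_pos": [0, 0, -30], "turn": 0}, {"claw": 30, "delta_pos": [0, 0, -35], "turn": 0}, {"claw": 30, "delta_pos": [0, 0, -35], "turn": 0}, {"claw": 30, "delta_pos": [0, 0, -25], "turn": 0}, {"claw": 30, "delta_pos": [0, 0, 0], "turn": 0}, {"claw": 30, "delta_pos": [0, 0, 0], "turn": 0}]}}

```text
clock: 13.63
eef_pos: [422.0, -327.9, 169.8]
tcp_rot: [3.139, -0.004, -0.165]
contact_force: [-0.0, 0.4, 0.3]
opening: 0.46
grasp_force: 20.3
```

```bash
python3 - <<'E'
from to import *
w=snap('wrist','w7.png');to(420,290,170)
for o in blobs(w):print(*o)
t=snap('top','t7.png')
for o in blobs(t):print('top',*o)
im=np.hstack([cv2.imread('pics/w7.png'),])
cv2.imwrite('pics/w7c.png',np.vstack([cv2.resize(cv2.imread('pics/w7.png'),(480,300)),cv2.resize(cv2.imread('pics/t7.png')[130:255,140:340],(480,300))]))
E
```

```text
at [ 421.2 -327.2  168.2] yaw -0.165 tool -102.6 -608.6 -1.8 F [-0.2 -0.4 -0.5] op 0.462 g 20.3 13.6833
red 1216 [153.2 200. ] [ 444.3 -184.3   45. ] n,t 468.4 -109.9
red 4840 [319.8 295.6] [ 325.5 -311.3   45. ] n,t 371.6 -254.5
blue 1320 [226. 171.] [ 458.6 -253.1   45. ] n,t 493.7 -175.5
```

View pics/w7c.png

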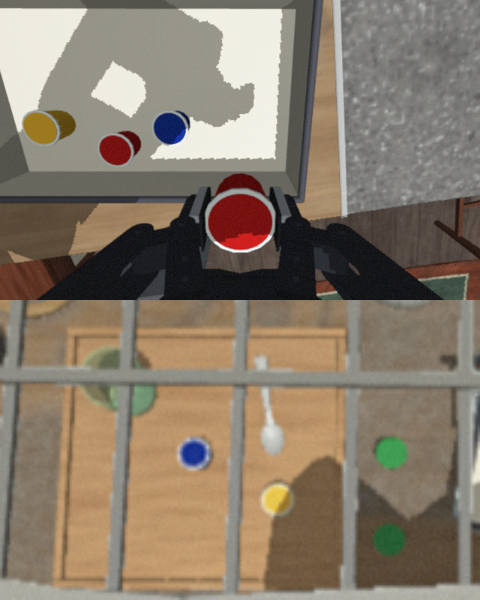

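The red pod is held upright between the fingers, and the other pods are still in place. On the tray, blue, yellow, spoon and tumbler are where they were, and the spot at (420,290) is free. Carrying it across.

{"op": "step_arm", "data": {"motion": [{"claw": 30, "delta_pos": [-2, -12, 0], "turn": 0}, {"claw": 30, "delta_pos": [-4.4, -26, 0], "turn": 0}, {"claw": 30, "delta_pos": [-6.4, -38, 0], "turn": 0}, {"claw": 30, "delta_pos": [-6.4, -38, 0], "turn": 0}, {"claw": 30, "delta_pos": [-6.4, -38, 0], "turn": 0}, {"claw": 30, "delta_pos": [-6.4, -38, 0], "turn": 0}, {"claw": 30, "delta_pos": [-6.4, -38, 0], "turn": 0}, {"claw": 30, "delta_pos": [-6.4, -38, 0], "turn": 0}]}}

```text
clock: 14.4
eef_pos: [418.9, -54.9, 166.4]
tcp_rot: [-3.141, 0.003, -0.166]
contact_force: [1.2, 1.0, 0.5]
opening: 0.458
grasp_force: 20.3
```

{"op": "step_arm", "data": {"motion": [{"claw": 30, "delta_pos": [-6.4, -38, 0], "turn": 0}, {"claw": 30, "delta_pos": [-6.4, -38, 0], "turn": 0}, {"claw": 30, "delta_pos": [-6.4, -38, 0], "turn": 0}, {"claw": 30, "delta_pos": [-6.4, -38, 0], "turn": 0}, {"claw": 30, "delta_pos": [-6.4, -38, 0], "turn": 0}, {"claw": 30, "delta_pos": [-6.4, -38, 0], "turn": 0}, {"claw": 30, "delta_pos": [-6.4, -38, 0], "turn": 0}, {"claw": 30, "delta_pos": [-6.4, -38, 0], "turn": 0}]}}

```text
clock: 15.07
eef_pos: [418.1, 252.9, 166.2]
tcp_rot: [3.14, 0.002, -0.165]
contact_force: [0.5, -0.3, -0.1]
opening: 0.462
grasp_force: 20.3
```

{"op": "step_arm", "data": {"motion": [{"claw": 30, "delta_pos": [-4.4, -26, 0], "turn": 0}, {"claw": 30, "delta_pos": [-2, -12, 0], "turn": 0}, {"claw": 30, "delta_pos": [0, 0, 0], "turn": 0}, {"claw": 30, "delta_pos": [0, 0, 0], "turn": 0}, {"claw": 30, "delta_pos": [0, 0, 0], "turn": 0}]}}

```text
clock: 15.48
eef_pos: [419.2, 288.2, 166.7]
tcp_rot: [3.14, 0.001, -0.165]
contact_force: [-0.2, -0.4, 0.7]
opening: 0.459
grasp_force: 20.3
```

```bash
python3 - <<'E'
from to import *
to(420,290,26)
w=snap('wrist','w8.png')
for o in blobs(w):print(*o)
E
```

```text
at [419.2 288.2 166.7] yaw -0.165 tool 0.5 -1.9 140.7 F [-0.2 -0.4  0.7] op 0.459 g 20.3 15.4833
red 758 [320.1 243.3] [377.5 295.4  45. ] n,t 324.7 352.8
red 4835 [319.9 295.7] [323.6 304.7  45. ] n,t 270.1 353.1
yellow 1344 [421.8 136.8] [456.8 198.8  45. ] n,t 418.7 270.2
blue 1727 [271.7  85.3] [515.  310.2  45. ] n,t 458.0 389.6
```

{"op": "step_arm", "data": {"motion": [{"claw": 30, "delta_pos": [0, 0, 20], "turn": 0}, {"claw": 30, "delta_pos": [0, 0, 35], "turn": 0}, {"claw": 30, "delta_pos": [0, 0, 35], "turn": 0}, {"claw": 30, "delta_pos": [0, 0, 25], "turn": 0}, {"claw": 30, "delta_pos": [0, 0, 15], "turn": 0}, {"claw": 30, "delta_pos": [0, 0, 8], "turn": 0}, {"claw": 30, "delta_pos": [0, 0, 0], "turn": 0}, {"claw": 30, "delta_pos": [0, 0, 0], "turn": 0}]}}

```text
clock: 16.2
eef_pos: [420.4, 289.0, 29.9]
tcp_rot: [3.141, 0.0, -0.166]
contact_force: [0.9, 0.4, -0.9]
opening: 0.459
grasp_force: 20.3
```

{"op": "step_arm", "data": {"motion": [{"claw": 30, "delta_pos": [0, 0, 1], "turn": 0}, {"claw": 30, "delta_pos": [0, 0, 1], "turn": 0}, {"claw": 30, "delta_pos": [0, 0, 0], "turn": 0}, {"claw": 30, "delta_pos": [0, 0, 0], "turn": 0}]}}

```text
clock: 16.53
eef_pos: [420.4, 289.8, 28.2]
tcp_rot: [-3.141, -0.001, -0.165]
contact_force: [0.6, -0.3, 0.4]
opening: 0.456
grasp_force: 20.3
```

{"op": "step_arm", "data": {"motion": [{"claw": 30, "delta_pos": [0, 0, 1], "turn": 0}, {"claw": 30, "delta_pos": [0, 0, 1], "turn": 0}, {"claw": 30, "delta_pos": [0, 0, 0], "turn": 0}, {"claw": 30, "delta_pos": [0, 0, 0], "turn": 0}]}}

```text
clock: 16.87
eef_pos: [420.0, 289.5, 25.4]
tcp_rot: [3.141, 0.0, -0.165]
contact_force: [-0.5, 0.8, 0.4]
opening: 0.455
grasp_force: 20.3
```

{"op": "step_arm", "data": {"motion": [{"claw": 30, "delta_pos": [0, 0, 1], "turn": 0}, {"claw": 30, "delta_pos": [0, 0, 0.5], "turn": 0}, {"claw": 30, "delta_pos": [0, 0, 0], "turn": 0}, {"claw": 30, "delta_pos": [0, 0, 0], "turn": 0}]}}

```text
clock: 17.2
eef_pos: [420.1, 289.6, 24.1]
tcp_rot: [-3.142, 0.0, -0.165]
contact_force: [-1.6, 0.1, 3.1]
opening: 0.456
grasp_force: 20.4
```

Contact with the tray floor (3 N). Releasing gently and rising.

{"op": "step_arm", "data": {"motion": [{"claw": 40, "delta_pos": [0, 0, 0], "turn": 0}, {"claw": 42, "delta_pos": [0, 0, 0], "turn": 0}, {"claw": 46, "delta_pos": [0, 0, 0], "turn": 0}, {"claw": 52, "delta_pos": [0, 0, 0], "turn": 0}, {"claw": 58, "delta_pos": [0, 0, 0], "turn": 0}, {"claw": 62, "delta_pos": [0, 0, 0], "turn": 0}, {"claw": 62, "delta_pos": [0, 0, 0], "turn": 0}]}}

```text
clock: 17.78
eef_pos: [420.0, 289.5, 23.9]
tcp_rot: [3.142, 0.0, -0.165]
contact_force: [-0.0, -0.8, -0.1]
opening: 0.728
grasp_force: 0.0
```

{"op": "step_arm", "data": {"motion": [{"claw": 62, "delta_pos": [0, 0, -8], "turn": 0}, {"claw": 62, "delta_pos": [0, 0, -20], "turn": 0}, {"claw": 62, "delta_pos": [0, 0, -35], "turn": 0}, {"claw": 62, "delta_pos": [0, 0, -35], "turn": 0}, {"claw": 62, "delta_pos": [0, 0, -35], "turn": 0}, {"claw": 62, "delta_pos": [0, 0, -35], "turn": 0}, {"claw": 62, "delta_pos": [0, 0, -20], "turn": 0}, {"claw": 62, "delta_pos": [0, 0, 0], "turn": 0}]}}

```text
clock: 18.45
eef_pos: [422.2, 291.0, 217.4]
tcp_rot: [-3.136, -0.006, -0.165]
contact_force: [-0.1, -0.6, 0.0]
opening: 0.725
grasp_force: 0.0
```

```bash
python3 - <<'E'
from to import *
w=snap('wrist','w9.png');to(420,290,200)
for o in blobs(w):print(*o)
a=snap('scene','s9.png');t=snap('top','t9.png')
for o in blobs(t):print('top',*o)
cv2.imwrite('pics/end.png',np.vstack([cv2.resize(cv2.imread('pics/w9.png'),(480,300)),cv2.resize(cv2.imread('pics/s9.png')[80:330,100:500],(480,300))]))
E
```

```text
at [421.2 290.4 215. ] yaw -0.165 tool -1.2 0.6 15.0 F [-0.7 -0.3 -1.3] op 0.726 g 0.0 18.5
red 865 [322.7 187.6] [419.4 290.2  45. ] n,t 366.9 354.4
yellow 933 [409.6 135.7] [456.7 198.9  45. ] n,t 418.6 270.3
blue 1156 [285.  93.] [514.8 310.2  45. ] n,t 457.9 389.5
```

View pics/end.png

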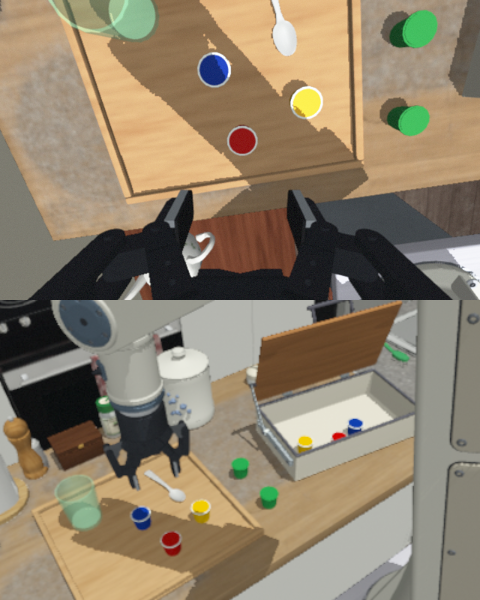

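The red pod stands upright on the tray at (419,290), beside blue and yellow. The lid is propped, the other pods are still in the chest, and the glass and spoon haven't moved. Handing in.

```bash
python3 -c "
from rig import *
print(sign_off())"
```

```text
the job is handed in; nothing more can be done
None
```

The lid is propped on its stay and a red pod, the missing colour, stands upright on the tray beside the blue and yellow ones; the other pods are still in the chest, the glass and spoon are undisturbed, and the job was handed in at about 18.5 s.

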